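Lay a bisque vase in the cradle and hold the ware board out over the glaze tray

ROBOT

A 7-joint arm with a two-finger parallel gripper is mounted at the origin on the work surface. World frame = base frame: x ahead of the robot, y to its left, z up, the work surface at z = 0. Lengths are in m, angles in degrees, forces in N, time in s.
With the tool pointing down it reaches from about 0.4 to 0.85 m from the base axis. Payload 4.5 kg.
Tool frame: the origin (TCP) lies midway between the tips of the shut fingers; the grasp point (between the pads) lies 19 mm behind it (manip.tcp_to_grasp is the distance from the TCP to the grasp point, in m); z points along the fingers, y is the line along which they close (so a half turn about z gives the same grasp; the last joint's range is limited). The gripper opens to 88 mm and grips with 3 to 60 N. Pads are 18 mm wide; open, the fingers measure 123 mm over their backs; the gripper's body (75 mm by 187 mm) begins 45 mm behind the grasp point.
Start: joints at [-69.167, 39.483, -11.15, 89.685, 9.013, 51.709, -12.324], TCP at [0.202, 0.591, 0.202] pointing down, gripper open.
Joint ranges: [-172.22, 172.22], [-26.19, 119.32], [-84.43, 86.54], [7.71, 146.69], [-57.33, 237.33], [2.42, 119.75], [-152.13, 152.13]. Speed limits (degrees/s): [147.25, 147.25, 180, 180, 180, 180, 180].

INTERFACE

Orientations are given as [roll, pitch, yaw] about the fixed x, y, z axes, in that order (R = Rz(yaw) Ry(pitch) Rx(roll)).
In Python, from plant import manip gives the robot as it stands. The module is installed in compiled form; this text tells all that it offers.
- The arm moves only by the tool drive_tool, never from a script. Its argument "series" is text: rows parted by semicolons, each of 4 numbers parted by spaces: the shift along the tool's x, y, z in mm, then the turn about the tool's z in rad. A call has exactly 10 rows; each row shifts and turns the commanded pose from where the row before left it, along the tool's axes as they then stand; what a row does not reach is not made up. A row lasts 1/10 s, in which the tool goes at most 50 mm and 8.59 degrees, less where a joint would pass 70% of its speed; a pose out of reach is approached as far as the arm can. A call with a gripper value outside its range is refused whole. "hand" is the opening, from 0 (shut) to 1 (fully open), set as the call begins (left out, the last holds). The fingers move at their own pace and stop on an object; "grip_force" is the grip in N (left out, the last holds). Time passes only in rows, so rows that do not move let the fingers close, or fill a call up. It gives the time, the measured TCP pose, the force, the opening and the grip force at its end, in the units of the state.
- manip.read_state(): the state, without advancing time (a new reading comes with each control period).
- manip.snapshot(name): name is "scene" or "top" or "wrist"; returns the picture (384x512x3 uint8, blue, green, red); there is no depth.
- manip.camera_info(name): a dict with "K" (3x3 intrinsics, pixels), "distortion" ([k1, k2, p1, p2, k3] as OpenCV has them; the pictures are not rectified), "R" (3x3) and "t" (3): a world point X has camera coordinates R X + t. Camera axes: x right, y down, z forward; pixel columns grow to the right and rows downward; lengths in m; the calibration is good to about 2 mm. A picture is of the moment at which its call begins: read the wrist's pose just before it. camera_info takes no time and is no camera call; for the wrist camera it gives the pose at the moment of the call.
- manip.sign_off(): hands the job in; it is judged then, once.
The state is a dict: "time": time; "q": joint angles; "joint_vel": joint speeds; "joint_torque": joint torques, N m; "tcp_pos": TCP position; "tool_rot": TCP orientation; "force": force on the tool from outside, world axes, zero at the start; "wrist_torque": the same for the moment, N m; "opening": finger opening in m; "grasp_force": force on a finger pad.
Only numpy, scipy, OpenCV 4.12 (cv2) and the standard library are available. Lean on these libraries where they do the work, as an engineer would, in place of code of your own. Each camera call takes 0.05 s, during which the arm holds its last target. There are 200 camera calls.

TASK

Lay the upright cylinder vase on its side in the two V-notched rests on the ware board and let go of it. Then slide the board straight out over the glaze tray until the dark line drawn across the board lines up with the tray-side edge of the wooden riser it lies on, never letting the board tip, and finish while still holding the board level there: with the vase hanging over the tray it would tip off if let go. Leave the other pots, brushes and bottles where they are.

Things in the scene. Friction and masses are not known exactly. Their poses are not given: they have to be found in the camera images.
- vase_mid (a point): middle of the loose vase, half-way up on its axis: a plain off-white bisque cylinder, 48 mm in diameter, 128 mm tall, drawn in a little over the top 10 mm, 0.17 to 0.35 kg, standing upright on the table at the start. z points from foot to mouth
- board_rests (a point): where the vase's axis lies once seated: mid-way between the two brown V-rests on the board (90 degree notches open to the top, each rest 72 mm wide, 12 mm thick, 36 mm to either side of this point: a 60 mm gap between them; rest tops 8 mm below this point, board top 40 mm below). z up; y along the board: outer (tray) end at -y, 70 mm off; handle at +y. The vase lies along y, either way round
- board_line (a point): middle of the dark 4 mm line across the top of the loose ware board: pale plywood, 320 mm long, 110 mm wide, top 34 mm above the riser because it stands on two full-length runners 20 mm high; 0.39 to 0.64 kg. The line is 205 mm from its outer end, 135 mm from the rests' point. Axes as the rests
- board_handle (a point): middle of the board's handle: a straight neck 34 mm wide (along x), 16 mm thick, 102 mm long, out of the deck's +y end; this point is at half its thickness, 50 mm from the deck's end, 165 mm from the line along y and 8 mm lower than it. The neck's underside is 18 mm above the riser's top. Axes as the rests
- riser_edge (a point): top of the front (tray-side) edge of the wooden riser, a fixed low bench step, 300 mm (x) by 260 mm (y), 80 mm high. The straight edge runs along x; -y points outward over the tray. At the start the board lies within 0.05 rad of this y axis, its outer end 30 to 70 mm past the edge, its line behind it
- tray_mid (a point): middle of the rim of the white glaze tray, fixed to the table in front of the riser's edge, 220 mm (x) by 200 mm (y), 40 mm high; axes as the riser's
- jar: bystander: small white lidded jar, 56 mm across, 66 mm tall, standing near the vase (they may have changed places); origin under its middle
- bowl: bystander: off-white bisque bowl, 92 mm across, 42 mm tall; origin under its middle
- mug: bystander: off-white bisque mug, 68 mm across and 75 mm tall, handle to its +y, standing on the far part of the riser; origin under its middle
- pot: bystander: squat off-white lidded pot, 70 mm across and 70 mm tall, standing on the far part of the riser; origin under its middle
- squeezer: bystander: red squeeze bottle with a black nozzle, 64 mm across, 150 mm tall; origin under its middle
- brushes: bystander: dark green tub, 76 mm across and 100 mm tall, with brushes standing in it up to 220 mm; origin under its middle
- brush: bystander: flat brush about 200 mm long and 42 mm wide lying on the table, its handle to its -x; origin under its middle
Mind the look-alikes: they are no part of the job. What is shaped like the part that bears vase_mid but green is not meant.

How it is judged:
By the outcome, as a careful person would: the job done as asked, in the order asked, and still so for the second after the job is handed in, while the arm keeps its last pose, push and grip.
It also fails if it takes over 72 s, if anything falls off the work surface, if the arm or the gripper's body presses on something with over 40 N, if the wrist force passes 120 N, or if a joint passes its speed limit or range.

## Working session

There is one attempt and no reset: what is moved stays moved. The work goes in short steps, Python scripts to look and compute and a tool call to move; the robot and the scene stay as the last step left them, time stands still between calls to the robot, and variables do not carry over. Pictures are saved under pics/ and viewed, at most 10 in all, crops included, and the job is handed in when it is done.

Besides the shell and the picture viewer there is one more tool, called after "Call:" as a command line: name --argument value ..., lists and objects as JSON in quotes. drive_tool: Moves the arm, as the interface text tells. Its arguments: {"type":"object","properties":{"series":{"type":"string"},"hand":{"type":"number"},"grip_force":{"type":"number"}},"required":["series"]}

```bash
mkdir -p pics; python3 - <<'E'
from plant import manip
import cv2,numpy as np
for n in("scene","top"):
    cv2.imwrite(f"pics/{n}0.png",manip.snapshot(n))
    c=manip.camera_info(n);print(n,c)
s=manip.read_state();print(s)
print(manip.tcp_to_grasp)
E
```

```text
scene {'K': array([[394.53857998,   0.        , 257.84565964],
       [  0.        , 394.53857998, 188.36729526],
       [  0.        ,   0.        ,   1.        ]]), 'distortion': array([-0.01047302,  0.        ,  0.        ,  0.        ,  0.        ]), 'R': array([[ 0.18709045,  0.98215407,  0.0192496 ],
       [ 0.55400833, -0.08931047, -0.82770672],
       [-0.81121633,  0.16552046, -0.56083067]]), 't': array([-0.08938493, -0.21186343,  1.86531825])}
top {'K': array([[437.79460449,   0.        , 251.88084164],
       [  0.        , 437.79460449, 191.78546058],
       [  0.        ,   0.        ,   1.        ]]), 'distortion': array([0.02665936, 0.        , 0.        , 0.        , 0.        ]), 'R': array([[-0.03145544, -0.99950046,  0.0030651 ],
       [-0.9745722 ,  0.02998995, -0.22205771],
       [ 0.22185486, -0.00997209, -0.97502871]]), 't': array([-0.00833767,  0.55597447,  1.32199475])}
{'time': 0.1, 'q': array([-69.16786029,  39.53011207, -11.14562035,  89.73801453,
         9.01194336,  51.70971725, -12.32247998]), 'joint_vel': array([-0.00572595, -0.11515953,  0.01078627, -0.13331475,  0.08059291,
       -0.00076018, -0.02128045]), 'joint_torque': array([-3.42627754e-03, -5.28499603e+01, -1.27182506e+00, -1.53837526e+01,
       -5.26250317e-02,  1.97829853e-03,  4.31945023e-05]), 'tcp_pos': array([0.20223712, 0.59071189, 0.20137577]), 'tool_rot': array([-1.79904128e+02,  6.02277059e-03,  1.61110480e+02]), 'force': array([ 0.1195789 , -0.40694026, -0.34842962]), 'wrist_torque': array([ 0.03294117, -0.03265555, -0.00749478]), 'grasp_force': 0.0, 'opening': 0.08792680606826508}
0.0187
```

View pics/scene0.png

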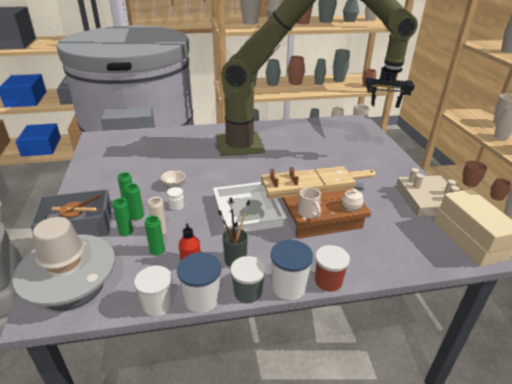

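View pics/top0.png

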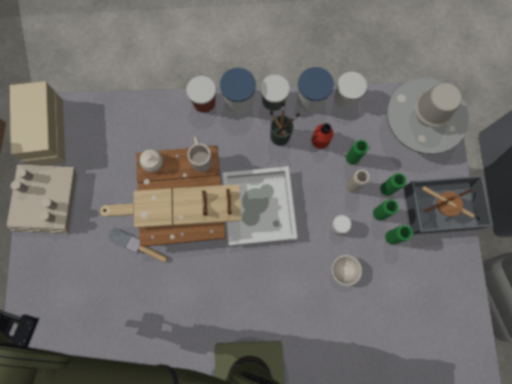

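Candidates for the vase (top picture): off-white upright cylinder at (360,180); green cylinders at (357,152), (397,183), (386,210), (400,234); white jar (342,224). I choose the off-white one (360,180), seen at (157,215) in the scene picture. The board has its handle to the left (105,210), rests at (205,203) and (229,201), and its line at about (172,205).

```bash
cat > h.py <<'E'
from plant import manip
import cv2,numpy as np
def ray(n,px,z,ci=None):
    c=ci or manip.camera_info(n)
    p=cv2.undistortPoints(np.array([[px]],float),c["K"],c["distortion"])[0,0]
    d=c["R"].T@np.array([p[0],p[1],1]); o=-c["R"].T@c["t"]
    return (o+d*(z-o[2])/d[2]).round(4)
def proj(n,X,ci=None):
    c=ci or manip.camera_info(n)
    return cv2.projectPoints(np.array([X],float),cv2.Rodrigues(c["R"])[0],c["t"],c["K"],c["distortion"])[0][0,0].round(1)
def crop(src,x,y,w,h,k): return cv2.resize(src[y:y+h,x:x+w],None,fx=k,fy=k,interpolation=cv2.INTER_CUBIC)
E
python3 - <<'E'
from h import *
t=cv2.imread("pics/top0.png")
a=crop(t,95,135,160,120,5);cv2.imwrite("pics/board.png",a)
b=crop(t,320,130,110,80,5);s=cv2.imread("pics/scene0.png")
c=crop(s,105,165,110,95,5)
cv2.imwrite("pics/vase.png",np.vstack([b,c])[:, :][:,:] if 0 else cv2.resize(np.hstack([b,cv2.resize(c,(int(550*400/475),400))]),None,fx=.79,fy=.79))
E
```

```text
(no output)
```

View pics/board.png

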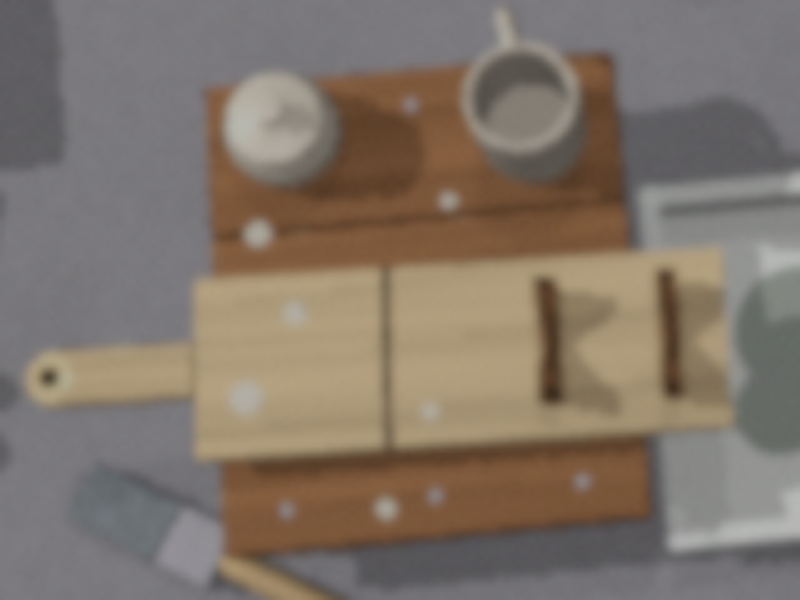

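View pics/vase.png

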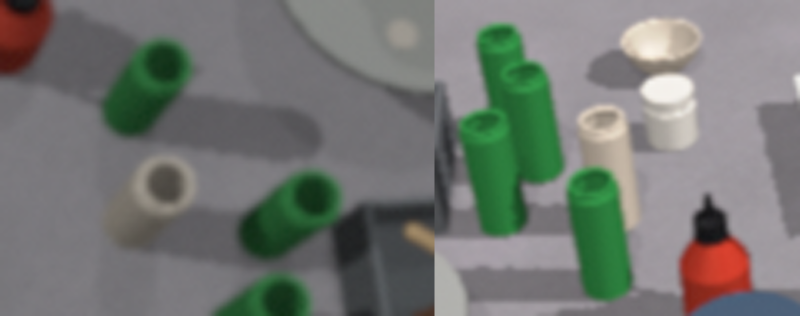

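The vase crop confirms the plain off-white cylinder: mouth centre at about (362,176) in the top picture, with the greens as look-alikes. The board crop shows the line from (172.2,188) to (173.4,225), rest tops at (204.4,203) and (229,201.6), and the riser edge from (217.4,146) to (225,238).

```bash
python3 - <<'E'
from h import *
ci=manip.camera_info("top")
B=lambda u,v,z:ray("top",(95+u/5-.4,135+v/5-.4),z,ci)
V=lambda u,v,z:ray("top",(320+u/3.95-.4,130+v/3.95-.4),z,ci)
for n,p in dict(lineT=(386,265,.114),lineB=(392,450,.114),hole=(48,378,.114),neckroot=(192,371,.114),restL=(547,340,.146),restR=(670,333,.146),
 c1=(193,280,.114),c2=(722,250,.114),c3=(733,425,.114),c4=(200,460,.114),edgeT=(612,55,.08),edgeB=(650,515,.08),rl=(207,90,.08),rl2=(225,553,.08)).items(): print(n,B(*p))
for n,p in dict(vase=(166,183,.128),vasefoot=(128,225,0.01),g1=(166,65,.128),g2=(316,194,.128),g3=(277,298,.128)).items(): print(n,V(*p))
for n,p in dict(jar=(342,224,.066),bowl=(347,270,.04),trayBR=(296,240,.04),trayBL=(230,245,.04),brush=(165,260,.01)).items(): print(n,ray("top",p[:2],p[2],ci))
print("scene vase top",ray("scene",(105+(603-435)/ (5*400/475*.79),165+122/(5*400/475*.79)),.128))
print(proj("top",(.4,-.05,0),ci),proj("top",(.42,-.12,0),ci))
E
```

```text
lineT [0.5643 0.2181 0.114 ]
lineB [0.4505 0.2135 0.114 ]
hole [0.5007 0.4196 0.114 ]
neckroot [0.5023 0.3338 0.114 ]
restL [0.5081 0.1174 0.146 ]
restR [0.5101 0.0448 0.146 ]
c1 [0.5585 0.3348 0.114 ]
c2 [0.5674 0.0135 0.114 ]
c3 [0.4592 0.0096 0.114 ]
c4 [0.4482 0.3275 0.114 ]
edgeT [0.7062 0.0812 0.08  ]
edgeB [0.4109 0.0621 0.08  ]
rl [0.6904 0.3385 0.08  ]
rl2 [0.3961 0.3196 0.08  ]
vase [ 0.5796 -0.359   0.128 ]
vasefoot [ 0.5749 -0.3562  0.01  ]
g1 [ 0.6745 -0.3672  0.128 ]
g2 [ 0.5673 -0.4727  0.128 ]
g3 [ 0.4874 -0.4348  0.128 ]
jar [ 0.4437 -0.3017  0.066 ]
bowl [ 0.3042 -0.3114  0.04  ]
trayBR [ 0.4013 -0.1593  0.04  ]
trayBL [0.3921 0.0479 0.04  ]
brush [0.3545 0.2557 0.01  ]
scene vase top [ 0.5927 -0.3558  0.128 ]
[260.9 242.9] [282.3 236. ]
```

Call:
drive_tool --series "0 0 0 -0.11; 0 0 0 -0.11; 0 0 0 -0.11; -30 -38 0 0; -30 -38 0 0; -30 -38 0 0; -30 -38 0 0; -30 -38 0 0; -30 -38 0 0; -30 -38 0 0" --hand 1

```text
time: 1.1
tcp_pos: [0.4133, 0.3235, 0.2019]
tool_rot: [-180.0, -0.0, -180.0]
force: [0.2, 0.5, -0.8]
opening: 0.0879
grasp_force: 0.0
```

Call:
drive_tool --series "-16 -42 0 0; -16 -42 0 0; -16 -42 0 0; -16 -42 0 0; -16 -42 0 0; -16 -42 0 0; -16 -42 0 0; -16 -42 0 0; -16 -42 0 0; -16 -42 0 0"

```text
time: 2.1
tcp_pos: [0.5726, -0.0965, 0.2018]
tool_rot: [180.0, -0.0, -180.0]
force: [1.3, 0.3, -0.2]
opening: 0.0882
grasp_force: 0.0
```

Call:
drive_tool --series "0 -41 0 0; 0 -41 0 0; 0 -41 0 0; 0 -41 0 0; 0 -41 0 0; 0 0 0 0; 0 0 0 0; 0 0 0 0; 0 0 0 0; 0 0 0 0"

```text
time: 3.1
tcp_pos: [0.573, -0.2979, 0.2023]
tool_rot: [180.0, 0.0, -179.8]
force: [0.4, 0.6, 0.9]
opening: 0.0882
grasp_force: 0.0
```

```bash
python3 - <<'E'
from h import *
s=manip.read_state();print(s["tcp_pos"],s["tool_rot"],s["time"])
c=manip.camera_info("wrist");w=manip.snapshot("wrist")
cv2.imwrite("pics/w1.png",w);np.savez("w1.npz",**c)
print(proj("wrist",(.58,-.357,.128),c),proj("wrist",(.592,-.357,.128),c))
E
```

```text
[ 0.57303858 -0.2979284   0.20228074] [ 1.79965337e+02  1.07848763e-02 -1.79848330e+02] 3.1
[182.3 201.2] [183.1 215.9]
```

View pics/w1.png

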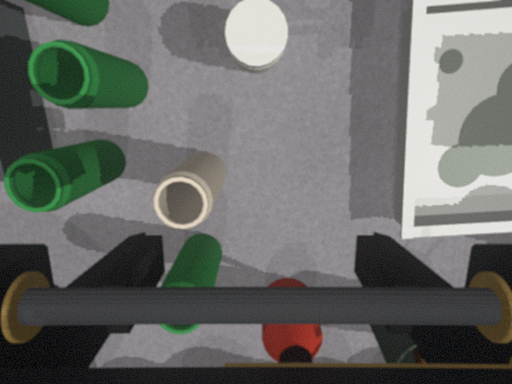

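The wrist picture shows the vase mouth at (183,201), which matches x=0.580, y=-0.357. I go down over it.

Call:
drive_tool --series "-4 -30 0 0; -3 -29 0 0; 0 0 0 0; 0 0 20 0; 0 0 25 0; 0 0 25 0; 0 0 25 0; 0 0 20 0; 0 0 11 0; 0 0 0 0"

```text
time: 4.15
tcp_pos: [0.5788, -0.3572, 0.0747]
tool_rot: [179.9, -0.1, -179.9]
force: [-0.6, 0.3, 0.6]
opening: 0.0879
grasp_force: 0.0
```

Call:
drive_tool --series "0 0 0 0; 0 0 0 0; 0 0 0 0; 0 0 0 0; 0 0 0 0; 0 0 0 0; 0 0 0 0; 0 0 0 0; 0 0 0 0; 0 0 0 0" --hand 0 --grip_force 12

```text
time: 5.15
tcp_pos: [0.5799, -0.3589, 0.0764]
tool_rot: [-180.0, 0.0, -180.0]
force: [-0.8, 0.1, 2.7]
opening: 0.0471
grasp_force: 12.0
```

Call:
drive_tool --series "0 0 -15 0; 0 0 -15 0; 0 25 0 0; 0 25 0 0; 0 25 0 0; 0 25 0 0; 0 28 0 0; 25 0 0 0; 25 0 0 0; 0 0 0 0"

```text
time: 6.15
tcp_pos: [0.525, -0.231, 0.1067]
tool_rot: [-180.0, -0.3, 180.0]
force: [-1.6, -1.1, -3.0]
opening: 0.0475
grasp_force: 12.0
```

Call:
drive_tool --series "25 0 0 0; 25 0 0 0; 0 0 0 0; 0 0 10 0; 0 0 10 0; 0 0 6 0; 0 0 2 0; 0 0 2 0; 0 0 0 0; 0 0 0 0"

```text
time: 7.15
tcp_pos: [0.4819, -0.231, 0.0775]
tool_rot: [-179.9, 0.2, -180.0]
force: [-1.2, 0.1, 12.6]
opening: 0.0475
grasp_force: 12.0
```

Call:
drive_tool --series "-8.5 0 -2 0; -8.5 0 -1 0; -8.5 0 0 0; -8.5 0 0 0; -8.5 0 1 0; -8.5 0 2 0; -8 0 3 0; -8 0 3 0; -7.5 0 4 0; -7 0 4.5 0" --grip_force 8

```text
time: 8.15
tcp_pos: [0.5664, -0.2308, 0.0643]
tool_rot: [-179.9, 0.5, -180.0]
force: [1.9, 0.9, 13.5]
opening: 0.0475
grasp_force: 8.0
```

```bash
python3 - <<'E'
from h import *
s=manip.snapshot("scene")
cv2.imwrite("pics/s1.png",crop(s,110,130,140,120,4))
E
```

```text
(no output)
```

View pics/s1.png

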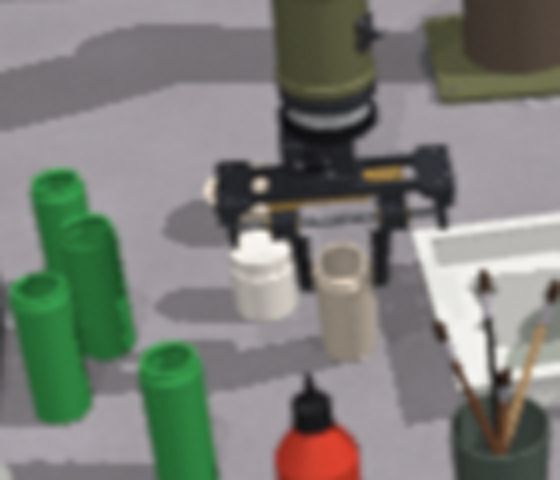

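```bash
python3 - <<'E'
from h import *
for X in [(.587,-.231,.1),(.489,-.231,.018),(.566,-.231,.115),(.566,-.231,0),(.59,-.231,0)]:
    print(X,(proj("scene",X)-[110,130])*4)
E
```

```text
(0.587, -0.231, 0.1) [342. 296.]
(0.489, -0.231, 0.018) [342.  305.6]
(0.566, -0.231, 0.115) [339.6 266.4]
(0.566, -0.231, 0) [348.8 374.4]
(0.59, -0.231, 0) [350.4 392. ]
```

The scene crop shows the vase still nearly upright, mouth at (340,258) and foot at (350,350). Its foot slid instead of pivoting, so I will tip it against the fixed tray wall.

```bash
python3 - <<'E'
from h import *
s=manip.read_state();print(s["q"].round(1),s["tcp_pos"],s["force"])
for p in [(288,168),(291.5,204),(296,240)]: print(ray("top",p,.04))
print(ray("top",(322,140),.0),ray("top",(282,135),0))
E
```

```text
[ 27.5  49.5 -17.2  98.5  22.9  34.9  87.2] [ 0.56766871 -0.23035198  0.06370966] [ 3.21621995  0.25671363 10.03762965]
[ 0.6363 -0.1459  0.04  ]
[ 0.5167 -0.1511  0.04  ]
[ 0.4013 -0.1593  0.04  ]
[ 0.7428 -0.2701  0.    ] [ 0.7649 -0.1351  0.    ]
```

Call:
drive_tool --series "0 0 -12 0; 0 0 -12 0.13; 0 0 0 0.14; 0 0 0 0.14; 0 0 0 0.14; 0 0 0 0.14; 0 0 0 0.14; 0 0 0 0.14; 0 0 0 0.14; 0 0 0 0.14" --grip_force 15

```text
time: 9.2
tcp_pos: [0.5605, -0.2301, 0.0855]
tool_rot: [-179.9, -0.1, 108.1]
force: [-0.3, -0.0, -2.3]
opening: 0.0478
grasp_force: 15.0
```

Call:
drive_tool --series "0 0 0 0.13; 0 0 0 0.13; 0 -10 0 0; 0 0 0 0; 0 0 0 0; 0 0 0 0; 0 0 0 0; 0 0 0 0; 0 0 0 0; 0 0 0 0"

```text
time: 10.2
tcp_pos: [0.5511, -0.2312, 0.0856]
tool_rot: [180.0, -0.0, 93.5]
force: [-0.1, 0.9, -2.7]
opening: 0.0478
grasp_force: 15.0
```

```bash
python3 - <<'E'
from h import *
s=manip.snapshot("scene");t=manip.snapshot("top")
a=crop(s,150,130,120,100,4);b=crop(t,270,130,80,100,4)
cv2.imwrite("pics/s2.png",np.hstack([a,b]))
print(manip.read_state()["q"].round(1))
E
```

```text
[ 15.4  46.4   5.2 100.7  -6.9  33.2  28.3]
```

View pics/s2.png

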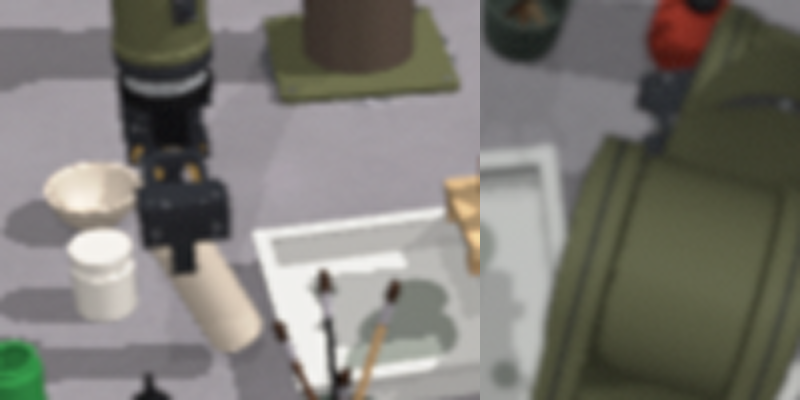

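Now the vase shows tilted about 30°, foot end at (235,335) toward the tray, so it is already past its tipping point. I carry on laying it down on the table.

Call:
drive_tool --series "0 10 0 0; 5 10 0 0; 0 0 0 0; 0 0 6 0; 0 0 5 0; 0 0 3 0; -7 0 4 0; -8 0 4 0; -7 0 5 0; -7 0 5 0" --grip_force 5

```text
time: 11.3
tcp_pos: [0.574, -0.2571, 0.0553]
tool_rot: [179.8, 0.2, 93.4]
force: [-0.5, -2.3, 8.4]
opening: 0.0476
grasp_force: 5.0
```

Call:
drive_tool --series "-6 0 5 0; -6 0 6 0; -6 0 6 0; -5 0 7 0; -4 0 7 0; -4 0 7 0; -3 0 7 0; -2 0 7 0; 0 0 0 0; 0 0 0 0"

```text
time: 12.3
tcp_pos: [0.5742, -0.2892, 0.0011]
tool_rot: [-179.9, -0.1, 93.5]
force: [-0.1, -1.4, -1.3]
opening: 0.0479
grasp_force: 5.0
```

```bash
python3 - <<'E'
from h import *
s=manip.snapshot("scene")
a=crop(s,150,130,120,100,4)
c=manip.camera_info("wrist");w=manip.snapshot("wrist");np.savez("w2.npz",**c)
cv2.imwrite("pics/s3.png",np.hstack([a[:384],cv2.resize(w,(320,240)) if 0 else cv2.copyMakeBorder(cv2.resize(w,(320,240)),0,144,0,0,0)]))
E
```

```text
(no output)
```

View pics/s3.png

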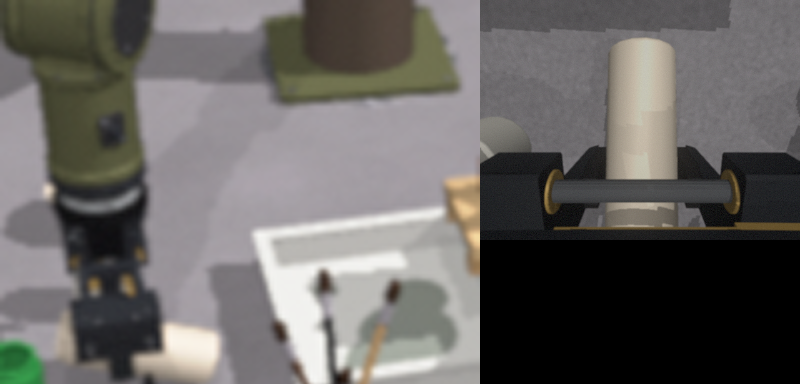

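The vase lies flat, gripped near its mouth, with the foot end toward the tray; in the wrist view the foot's top rim is at about (256,62). I compute the shift to its middle.

```bash
python3 - <<'E'
from h import *
c=dict(np.load("w2.npz"))
print(ray("wrist",(256,62),.048,c),manip.read_state()["tcp_pos"],-c["R"].T@c["t"])
E
```

```text
[ 0.5687 -0.2073  0.048 ] [ 0.57436173 -0.28873522  0.00127602] [ 0.57098386 -0.2226842   0.18408238]
```

Call:
drive_tool --series "0 0 -4 0; 0 0 0 0; 0 0 0 0; 0 0 0 0; 6 0 0 0; 6 0 0 0; 6 0 0 0; 0 0 0 0; 0 0 0 0; 0 0 0 0" --hand 0.66

```text
time: 13.4
tcp_pos: [0.5736, -0.2723, 0.0056]
tool_rot: [180.0, 0.0, 93.5]
force: [0.5, 0.4, -0.4]
opening: 0.0578
grasp_force: 0.0
```

Call:
drive_tool --series "0 0 0 0; 0 0 0 0; 0 0 0 0; 0 0 0 0; 0 0 0 0; 0 0 0 0; 0 0 -20 0; 0 0 -20 0; 0 0 0 0; 0 0 0 0" --hand 0 --grip_force 20

```text
time: 14.4
tcp_pos: [0.5737, -0.2718, 0.0456]
tool_rot: [180.0, 0.0, 93.5]
force: [0.8, 0.2, -0.4]
opening: 0.0001
grasp_force: 0.0
```

```bash
python3 - <<'E'
from h import *
c=manip.camera_info("wrist");w=manip.snapshot("wrist");s=manip.read_state();print(s["tcp_pos"],s["opening"],s["wrist_torque"])
col=w[:,256].astype(int)
print([(r,*col[r]) for r in range(0,240,6)])
print([proj("wrist",(.571,s["tcp_pos"][1]+.064,z),c) for z in (s["tcp_pos"][2]+.0187,s["tcp_pos"][2]+.0427)])
E
```

```text
[ 0.57318722 -0.27158401  0.04490251] 0.00026188784684720535 [-0.00379142  0.08970759 -0.02914653]
[(0, np.int64(94), np.int64(91), np.int64(94)), (6, np.int64(109), np.int64(105), np.int64(111)), (12, np.int64(107), np.int64(104), np.int64(108)), (18, np.int64(111), np.int64(110), np.int64(110)), (24, np.int64(107), np.int64(106), np.int64(106)), (30, np.int64(113), np.int64(110), np.int64(112)), (36, np.int64(110), np.int64(108), np.int64(111)), (42, np.int64(110), np.int64(108), np.int64(111)), (48, np.int64(113), np.int64(110), np.int64(113)), (54, np.int64(107), np.int64(105), np.int64(108)), (60, np.int64(109), np.int64(109), np.int64(111)), (66, np.int64(112), np.int64(111), np.int64(115)), (72, np.int64(110), np.int64(107), np.int64(108)), (78, np.int64(102), np.int64(102), np.int64(103)), (84, np.int64(107), np.int64(107), np.int64(110)), (90, np.int64(145), np.int64(144), np.int64(148)), (96, np.int64(143), np.int64(139), np.int64(143)), (102, np.int64(138), np.int64(135), np.int64(140)), (108, np.int64(142), np.int64(138), np.int64(140)), (114, np.int64(145), np.int64(141)
[... 404 characters left out ...]
p.int64(193), np.int64(207)), (168, np.int64(178), np.int64(196), np.int64(211)), (174, np.int64(180), np.int64(198), np.int64(210)), (180, np.int64(174), np.int64(194), np.int64(207)), (186, np.int64(176), np.int64(194), np.int64(208)), (192, np.int64(182), np.int64(202), np.int64(214)), (198, np.int64(176), np.int64(196), np.int64(210)), (204, np.int64(176), np.int64(192), np.int64(207)), (210, np.int64(177), np.int64(196), np.int64(208)), (216, np.int64(176), np.int64(196), np.int64(210)), (222, np.int64(176), np.int64(196), np.int64(208)), (228, np.int64(178), np.int64(195), np.int64(206)), (234, np.int64(158), np.int64(175), np.int64(185))]
[array([260.6, 109.7]), array([260.9, 110.5])]
```

```bash
python3 - <<'E'
from h import *
c=manip.camera_info("wrist");w=manip.snapshot("wrist");np.savez("w3.npz",**c)
s=manip.snapshot("scene");cv2.imwrite("pics/scene_9.png",s);cv2.imwrite("pics/w3.png",w)
cv2.imwrite("pics/s4.png",np.hstack([crop(s,130,140,100,96,4),cv2.resize(w,(400,300),interpolation=cv2.INTER_AREA) if 0 else cv2.copyMakeBorder(cv2.resize(w,(400,300)),0,84,0,0,0)]))
E
```

```text
(no output)
```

View pics/s4.png

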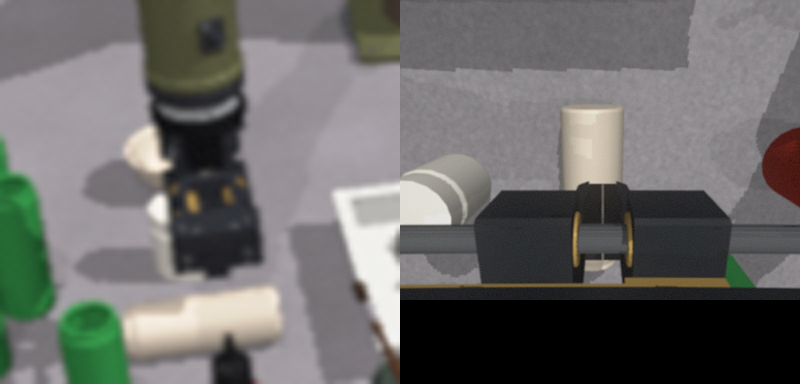

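The vase lies flat on the table below the raised gripper, so the grip missed it. The foot rim is at wrist px (246,136), and in the scene it runs from (161,222) to (200,217).

```bash
python3 - <<'E'
from h import *
c=dict(np.load("w3.npz"))
print(ray("wrist",(246,136),.048,c),ray("wrist",(211,160),.024,c),ray("wrist",(284,160),.024,c))
print(ray("wrist",(211,200),.024,c),ray("wrist",(284,200),.024,c))
print(manip.read_state()["tcp_pos"],-c["R"].T@c["t"])
s=cv2.imread("pics/scene_9.png")
print(ray("scene",(130+278/4,140+313/4),.024),ray("scene",(130+128/4,140+333/4),.024))
E
```

```text
[ 0.5638 -0.2211  0.048 ] [ 0.5429 -0.2387  0.024 ] [ 0.5864 -0.236   0.024 ]
[ 0.5435 -0.2635  0.024 ] [ 0.5884 -0.2607  0.024 ]
[ 0.57285067 -0.27144455  0.04444918] [ 0.56983102 -0.2052183   0.22772795]
[ 0.5678 -0.2216  0.024 ] [ 0.5744 -0.3477  0.024 ]
```

Call:
drive_tool --series "0 0 -20 0; 0 0 0 0; 0 0 0 0; 0 0 0 0; 0 0 0 0; -12 -5 0 0; 0 0 0 0; 0 0 0 0; 0 0 0 0; 0 0 0 0" --hand 0.8

```text
time: 15.55
tcp_pos: [0.5695, -0.2838, 0.0656]
tool_rot: [180.0, -0.0, 93.5]
force: [1.0, 0.2, 0.4]
opening: 0.0707
grasp_force: 0.0
```

Call:
drive_tool --series "0 0 15 0; 0 0 15 0; 0 0 15 0; 0 0 10 0; 0 0 7 0; 0 0 0 0; 0 0 0 0; 0 0 0 0; 0 0 0 0; 0 0 0 0"

```text
time: 16.55
tcp_pos: [0.5697, -0.2843, 0.0041]
tool_rot: [180.0, 0.0, 93.5]
force: [0.7, -0.2, 0.4]
opening: 0.0706
grasp_force: 0.0
```

Call:
drive_tool --series "0 0 0 0; 0 0 0 0; 0 0 0 0; 0 0 0 0; 0 0 0 0; 0 0 0 0; 0 0 0 0; 0 0 0 0; 0 0 0 0; 0 0 0 0" --hand 0 --grip_force 15

```text
time: 17.55
tcp_pos: [0.5685, -0.2844, 0.0045]
tool_rot: [-179.9, -0.0, 93.5]
force: [-2.7, 0.9, 8.4]
opening: 0.0314
grasp_force: 13.4
```

```bash
python3 - <<'E'
from h import *
s=manip.read_state();print({k:np.round(s[k],4) for k in("tcp_pos","force","wrist_torque","opening","grasp_force")})
c=manip.camera_info("wrist");w=manip.snapshot("wrist");np.savez("w4.npz",**c);cv2.imwrite("pics/w4.png",w)
# off-white mask
m=((w[:,:,2].astype(int)-w[:,:,0])>18)&(w[:,:,2]>120)
for r in range(40,250,15):
    x=np.where(m[r])[0]; x=x[(x>180)&(x<340)]; print(r,(x.min(),x.max(),len(x)) if len(x) else None)
print([proj("wrist",(.568,y,z),c) for y,z in((-.22,.048),(-.22,.024),(-.22,.06))])
S=manip.snapshot("scene");cv2.imwrite("pics/scene_10.png",S)
print(proj("scene",(.568,-.22,.024)),proj("scene",(.568,-.348,.024)))
m=((S[:,:,2].astype(int)-S[:,:,0])>22)&(S[:,:,2]>120)
for r in range(195,240,3):
    x=np.where(m[r])[0]; x=x[(x>145)&(x<235)]; print(r,x.min() if len(x) else None,x.max() if len(x) else None,len(x))
E
```

```text
{'tcp_pos': array([ 0.5685, -0.2844,  0.0045]), 'force': array([-2.743 ,  0.8988,  8.3592]), 'wrist_torque': array([ 0.0671,  0.8442, -0.0775]), 'opening': np.float64(0.0314), 'grasp_force': np.float64(13.3782)}
40 None
55 None
70 None
85 None
100 None
115 None
130 (np.int64(211), np.int64(308), 98)
145 (np.int64(213), np.int64(307), 95)
160 (np.int64(212), np.int64(307), 93)
175 (np.int64(212), np.int64(306), 95)
190 (np.int64(213), np.int64(306), 93)
205 (np.int64(213), np.int64(305), 93)
220 (np.int64(215), np.int64(304), 89)
235 (np.int64(225), np.int64(293), 69)
[array([266.3, 110.7]), array([265.3, 109.8]), array([266.9, 111.3])]
[200.  218.2] [161.9 222.1]
195 None None 0
198 175 183 2
201 None None 0
204 None None 0
207 None None 0
210 None None 0
213 193 198 6
216 166 199 12
219 161 199 32
222 162 225 39
225 162 226 25
228 164 169 6
231 None None 0
234 None None 0
237 182 196 6
```

```bash
python3 - <<'E'
from h import *
c=dict(np.load("w4.npz"));C=-c["R"].T@c["t"];print(c["K"][0,0],C)
for r in(145,190):
  for z in(.024,.03,.036,.042):
    a=ray("w",(210.5,r),z,c);b=ray("w",(307,r),z,c);print(r,z,a[:2],b[:2],np.linalg.norm(a-b))
w=cv2.imread("pics/w4.png");S=cv2.imread("pics/scene_10.png")
cv2.imwrite("pics/s5.png",np.hstack([crop(S,145,175,80,77,5)[:384],w[:, 100:420]])[:,:])
E
```

```text
342.96867076491884 [ 0.56526465 -0.21791987  0.18734098]
145 0.024 [ 0.5432 -0.2377] [ 0.5888 -0.2349] 0.04568588403434914
145 0.03 [ 0.544 -0.237] [ 0.5879 -0.2343] 0.04398295124249844
145 0.036 [ 0.5448 -0.2362] [ 0.587  -0.2336] 0.04228001892147165
145 0.042 [ 0.5456 -0.2355] [ 0.5862 -0.233 ] 0.040676897620148054
190 0.024 [ 0.5437 -0.2596] [ 0.5909 -0.2567] 0.047289005064602506
190 0.03 [ 0.5445 -0.2581] [ 0.59   -0.2553] 0.045586072434461805
190 0.036 [ 0.5453 -0.2566] [ 0.589  -0.2539] 0.04378333016114691
190 0.042 [ 0.5461 -0.255 ] [ 0.5881 -0.2525] 0.042074338972822777
```

View pics/s5.png

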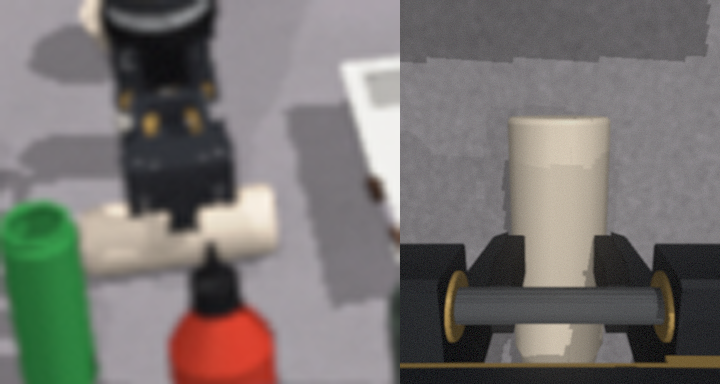

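The scene crop shows the vase flat, spanning (80-278, 190-275), and the near finger apparently ending at about (183,228), halfway up the vase. I check that against the projected TCP.

```bash
python3 - <<'E'
from h import *
for X in[(.5845,-.2844,.0045),(.594,-.2844,.0045),(.594,-.2844,.024),(.59,-.284,.03),(.58,-.284,.045),(.568,-.284,.048),(.58,-.284,.003),(.568,-.22,.048),(.58,-.22,.003)]:
    print(X,(proj("scene",X)-[145,175])*5)
s=manip.read_state();print(s["q"].round(1),s["joint_torque"].round(2))
S=cv2.imread("pics/scene_10.png")
for r in range(212,234): print(r,S[r,176:190].sum(1))
E
```

```text
(0.5845, -0.2844, 0.0045) [183. 263.]
(0.594, -0.2844, 0.0045) [183.5 272. ]
(0.594, -0.2844, 0.024) [181. 250.]
(0.59, -0.284, 0.03) [180.5 239. ]
(0.58, -0.284, 0.045) [178.  212.5]
(0.568, -0.284, 0.048) [177.5 198. ]
(0.58, -0.284, 0.003) [184.  260.5]
(0.568, -0.22, 0.048) [272.5 188.5]
(0.58, -0.22, 0.003) [278. 251.]
[20.3 55.6  3.9 95.1 -6.5 29.7 31.7] [-3.600e-01 -5.375e+01  2.070e+00 -1.029e+01 -1.300e-01 -1.040e+00
  3.000e-02]
212 [107 111 104 105 106 106 104 101 106 103 107 131 160 158]
213 [106 104 101 100  97 106 101 101 101  96 100 130 168 163]
214 [103  98 100  98 105 106 100 101  95 103 100 131 172 163]
215 [103  98 101 106 104 105 103  98 112 149 173 223 301 303]
216 [139 155 135 111 103 109 103 109 201 338 407 449 512 518]
217 [312 348 279 157 102 108 105 139 322 539 637 652 659 658]
218 [486 526 413 208  98  99  98 165 373 586 669 674 668 668]
219 [511 502 380 188  94 100 101 168 361 570 656 661 658 658]
220 [499 477 356 195 132 147 189 228 353 545 636 647 642 641]
221 [497 477 387 297 284 311 368 410 456 554 611 616 612 612]
222 [490 476 441 428 438 461 520 559 560 560 549 539 555 566]
223 [471 463 461 460 468 488 528 555 544 491 407 381 461 514]
224 [449 447 451 458 473 494 508 514 495 422 283 237 372 458]
225 [444 438 445 455 466 469 469 464 443 358 216 156 286 383]
226 [438 434 428 429 427 424 415 409 388 301 176 112 204 299]
227 [400 391 383 374 368 365 363 347 313 235 130  84 124 194]
228 [352 347 335 328 322 324 306 260 203 139  86  75  82 109]
229 [340 356 363 363 360 355 297 202 111  76  71  74  83  92]
230 [381 411 431 434 438 424 326 183  95  85  89  92  97 101]
231 [441 447 454 455 456 440 335 186 111 114 122 117 113 105]
232 [463 462 460 460 467 452 349 200 119 120 121 116 105  99]
233 [483 482 478 481 488 474 376 220 114  97 101 100  96  97]
```

Call:
drive_tool --series "0 0 0 0; 0 0 0 0; 0 0 0 0; 0 0 0 0; 0 0 0 0; 0 0 0 0; 0 0 0 0; 0 0 0 0; 0 0 0 0; 0 0 0 0" --grip_force 4

```text
time: 18.65
tcp_pos: [0.5687, -0.2844, 0.0046]
tool_rot: [-180.0, -0.0, 93.5]
force: [-2.1, 1.1, 8.2]
opening: 0.0322
grasp_force: 5.9
```

```bash
python3 - <<'E'
from h import *
def q(n,px,X):
    print(n,px,"at TCP z",proj("scene",X),"18mm up",proj("scene",(X[0],X[1],X[2]+.018)),"36 up",proj("scene",(X[0],X[1],X[2]+.036)))
q("s2",(195.75,198),(.551+.033,-.231,.0856))
q("s1",(205,201),(.575,-.231+.033,.0643))
q("s1L",(110+305/4,130+285/4),(.575,-.231-.033,.0643))
q("s4",(183.75,208.75),(.583,-.2715,.0445))
E
```

```text
s2 (195.75, 198) at TCP z [195.8 206.9] 18mm up [195.4 202.5] 36 up [195.  198.1]
s1 (205, 201) at TCP z [205.9 209.5] 18mm up [205.6 205.2] 36 up [205.3 200.8]
s1L (186.25, 201.25) at TCP z [186.1 211.4] 18mm up [185.7 207.1] 36 up [185.2 202.7]
s4 (183.75, 208.75) at TCP z [184.5 217.8] 18mm up [184.  213.5] 36 up [183.5 209.2]
```

Each scene view puts the real fingertips about 36 mm above the reported TCP, so the pads were above the vase's equator. I open, go lower in small steps, and watch the force.

Call:
drive_tool --series "0 0 -8 0; 0 0 0 0; 0 0 0 0; 0 0 0 0; 0 0 0 0; 0 0 8 0; 0 0 6 0; 0 0 6 0; 0 0 0 0; 0 0 0 0" --hand 0.8

```text
time: 19.65
tcp_pos: [0.5691, -0.2841, -0.0088]
tool_rot: [-180.0, -0.0, 93.5]
force: [0.1, -0.2, -0.2]
opening: 0.0704
grasp_force: 0.0
```

```bash
python3 - <<'E'
from h import *
S=manip.snapshot("scene");cv2.imwrite("pics/scene_11.png",S)
s=manip.read_state();print(s["tcp_pos"],s["force"])
for r in range(205,245,2): print(r,S[r,168:192,:].sum(1)//30)
E
```

```text
[ 0.56935802 -0.28421405 -0.00850405] [ 0.29990012 -0.37090062 -0.15911661]
205 [12 14 15 13  9  7  9 12 11  6  3  3  3  5  8  9  8  7  5  5  8  9 11 13]
207 [12 12 13 11  8  5  5  6  6  5  5  5  5  5  5  5  5  5  5  5  6  5  6  8]
209 [11  9  6  5  5  5  5  5  5  5  5  5  5  5  5  5  5  5  5  5  6  5  5  7]
211 [15 12  7  5  6  6  5  6  6  6  5  5  5  5  5  4  4  4  4  4  4  4  3  5]
213 [15 12  8  4  4  4  4  4  4  3  4  3  3  3  3  3  3  3  3  3  3  3  3  6]
215 [15 14 10  5  3  3  3  3  3  3  3  3  3  3  3  3  3  3  3  3  4  4  4  6]
217 [18 17 13  6  3  4  4  3  3  3  3  3  3  3  3  3  3  3  3  4  6  6  4  4]
219 [19 19 16 10  5  4  5  4  3  3  3  3  3  3  3  3  4  6  8 10 12 13 13 13]
221 [21 22 20 15 10 10 12 13 13 14 11  7  4  3  3  3  7 15 18 19 20 20 20 20]
223 [21 21 21 21 20 20 20 20 19 19 15  9  4  3  3  3  5  9 11 12 15 17 17 16]
225 [19 19 18 18 18 18 17 16 16 16 15 11  5  3  3  3  3  3  2  4  9 12 13 13]
227 [14 14 14 14 14 14 13 13 13 12 12  9  5  3  3  3  3  2  2  2  4  6  8  9]
229 [11 11 11 11 10 10 11 11 11 11 11 11 11 11  9  6  3  2  2  2  2  3  3  5]
231 [12 13 13 14 15 15 15 15 14 14 15 15 15 14 11  6  3  3  4  3  3  3  3  3]
233 [12 12 12 12 12 12 12 12 12 13 14 15 15 15 12  7  3  3  3  3  3  3  3  2]
235 [13 13 13 13 13 13 13 14 15 15 16 16 16 15 12  7  3  1  2  2  2  2  2  2]
237 [16 16 16 16 16 16 16 16 16 16 16 16 15 13 10  6  3  2  2  2  3  3  4  5]
239 [15 16 16 16 15 16 16 16 16 16 15 15 12  9  7  7  7  7  7  8  8  9 10 10]
241 [15 15 15 15 15 16 16 16 16 15 14 12  8  7  7  8  8  9  9 10 10 11 11 10]
243 [15 16 15 15 15 16 16 16 16 15 12  9  7  7  8  8  8  9  9 10 10 10 10 10]
```

Call:
drive_tool --series "0 0 5 0; 0 0 5 0; 0 0 4 0; 0 0 0 0; 0 0 0 0; 0 0 0 0; 0 0 0 0; 0 0 0 0; 0 0 0 0; 0 0 0 0"

```text
time: 20.7
tcp_pos: [0.5694, -0.2842, -0.0224]
tool_rot: [180.0, -0.0, 93.5]
force: [0.1, -0.0, 0.1]
opening: 0.0702
grasp_force: 0.0
```

Call:
drive_tool --series "0 0 0 0; 0 0 0 0; 0 0 0 0; 0 0 0 0; 0 0 0 0; 0 0 0 0; 0 0 0 0; 0 0 0 0; 0 0 0 0; 0 0 0 0" --hand 0 --grip_force 15

```text
time: 21.7
tcp_pos: [0.5691, -0.2841, -0.0225]
tool_rot: [-180.0, -0.0, 93.5]
force: [-1.1, 0.1, 1.8]
opening: 0.0476
grasp_force: 15.0
```

Call:
drive_tool --series "0 0 -15 0; 0 0 -30 0; 0 0 -35 0; 0 0 -35 0; 0 0 -35 0; 0 0 -30 0; 0 0 -15 0; 0 0 0 0; 0 0 0 0; 0 0 0 0" --grip_force 25

```text
time: 22.7
tcp_pos: [0.5684, -0.2835, 0.1713]
tool_rot: [-179.9, -0.1, 93.5]
force: [-0.3, 0.3, -2.8]
opening: 0.0477
grasp_force: 25.0
```

Call:
drive_tool --series "20 -4 0 0; 40 -4 0 0; 45 -4 0 0; 45 -4 0 0; 45 -4 0 0; 45 -4 0 0; 45 -4 0 0; 45 -4 0 0; 25 -4 0 0; 15 -1 0 0"

```text
time: 23.7
tcp_pos: [0.5081, 0.0864, 0.1714]
tool_rot: [-179.8, -0.1, 93.8]
force: [0.3, 0.5, -2.5]
opening: 0.0475
grasp_force: 25.0
```

Call:
drive_tool --series "0 0 0 0.03; 0 0 0 0; 0 0 0 0; 0 0 0 0; 0 0 0 0; 0 0 0 0; 0 0 0 0; 0 0 0 0; 0 0 0 0; 0 0 0 0"

```text
time: 24.7
tcp_pos: [0.5099, 0.0829, 0.1726]
tool_rot: [180.0, -0.0, 91.8]
force: [-0.2, 0.2, -2.5]
opening: 0.0473
grasp_force: 25.0
```

```bash
python3 - <<'E'
from h import *
S=manip.snapshot("scene");cv2.imwrite("pics/scene_12.png",S)
c=manip.camera_info("wrist");w=manip.snapshot("wrist");np.savez("w5.npz",**c);cv2.imwrite("pics/w5.png",w)
s=manip.read_state();print(s["tcp_pos"],s["force"],s["opening"],s["q"].round(0))
m=((S[:,:,2].astype(int)-S[:,:,0])>10)&(S.min(2)>95)&(S[:,:,2]>130)
for r in range(135,195,4):
    x=np.where(m[r])[0]; x=x[(x>220)&(x<345)]; print(r,x.min() if len(x) else None,x.max() if len(x) else None,len(x))
z=s["tcp_pos"][2]+.0465
for y in(.014,.142): print(proj("scene",(.51,y,z)),proj("scene",(.51,y,z+.024)),proj("scene",(.53,y,z-.012)))
E
```

```text
[0.50983875 0.08292586 0.17262927] [-0.27367074  0.09942419 -2.1754742 ] 0.047700116761824715 [-21.  34.  10. 111. -10.  36.  -3.]
135 291 292 2
139 None None 0
143 None None 0
147 280 281 2
151 266 303 25
155 265 304 33
159 265 301 28
163 None None 0
167 290 344 26
171 283 344 58
175 261 344 69
179 261 344 67
183 261 344 71
187 264 339 76
191 266 321 56
[265.  155.2] [265.2 148.9] [266.1 161.2]
[301.5 152.4] [302.1 146.2] [302.9 158.3]
```

Measured vase columns 265–304 match the prediction: the vase is level and centred over the rests. I lower it.

Call:
drive_tool --series "0 0 12 0; 0 0 14 0; 0 0 14 0; 0 0 10 0; 0 0 5 0; 0 0 3 0; 0 0 2 0; 0 0 2 0; 0 0 0 0; 0 0 0 0"

```text
time: 25.8
tcp_pos: [0.5105, 0.083, 0.111]
tool_rot: [179.9, -0.0, 91.8]
force: [0.9, 0.2, -2.8]
opening: 0.0475
grasp_force: 25.0
```

Call:
drive_tool --series "0 0 1 0; 0 0 1 0; 0 0 1 0; 0 0 0.5 0; 0 0 0 0; 0 0 0 0; 0 0 0 0; 0 0 0 0; 0 0 0 0; 0 0 0 0"

```text
time: 26.8
tcp_pos: [0.5128, 0.0831, 0.1086]
tool_rot: [179.7, -0.0, 91.8]
force: [3.4, 0.2, 7.6]
opening: 0.047
grasp_force: 25.0
```

Call:
drive_tool --series "0 0 0 0; 0 0 0 0; 0 0 0 0; 0 0 0 0; 0 0 0 0; 0 0 0 0; 0 0 -10 0; 0 0 -15 0; 0 0 0 0; 0 0 0 0" --hand 0.82

```text
time: 27.8
tcp_pos: [0.5102, 0.083, 0.1325]
tool_rot: [179.9, -0.0, 91.8]
force: [-0.6, 0.6, 0.1]
opening: 0.0723
grasp_force: 0.0
```

```bash
python3 - <<'E'
from h import *
S=manip.snapshot("scene");cv2.imwrite("pics/scene_13.png",S)
m=((S[:,:,2].astype(int)-S[:,:,0])>10)&(S.min(2)>95)&(S[:,:,2]>130)
for r in range(148,185,3):
    x=np.where(m[r])[0]; x=x[(x>220)&(x<345)]; print(r,x.min() if len(x) else None,x.max() if len(x) else None,len(x))
for y in(.017,.145): print(proj("scene",(.512,y,.154)),proj("scene",(.512,y,.178)),proj("scene",(.532,y,.142)))
E
```

```text
148 None None 0
151 None None 0
154 None None 0
157 None None 0
160 None None 0
163 293 301 9
166 267 344 43
169 265 344 74
172 265 344 73
175 260 344 85
178 261 344 64
181 261 344 64
184 261 344 72
[265.4 171.9] [265.6 165.9] [266.4 177.8]
[301.  168.9] [301.5 163. ] [302.3 174.7]
```

The vase rows match the seated height (163–166). I go up and over to the handle.

Call:
drive_tool --series "0 0 -25 0; 0 0 -30 0; 0 0 -15 0; 20 0 0 0; 40 0 0 0; 45 0 0 0; 45 0 0 0; 45 0 0 0; 45 0 0 0; 40 1 0 0"

```text
time: 28.85
tcp_pos: [0.5009, 0.3653, 0.2013]
tool_rot: [-179.9, 0.0, 91.9]
force: [0.2, 0.8, 0.4]
opening: 0.0718
grasp_force: 0.0
```

Call:
drive_tool --series "18 0 0 0; 0 0 0 0; 0 0 25 0; 0 0 25 0; 0 0 25 0; 0 0 20 0; 0 0 0 0; 0 0 0 0; 0 0 0 0; 0 0 0 0"

```text
time: 29.85
tcp_pos: [0.5025, 0.3809, 0.1085]
tool_rot: [179.9, -0.1, 91.8]
force: [-1.2, -0.7, -0.5]
opening: 0.0722
grasp_force: 0.0
```

```bash
python3 - <<'E'
from h import *
S=manip.snapshot("scene");cv2.imwrite("pics/scene_14.png",S)
c=manip.camera_info("wrist");w=manip.snapshot("wrist");np.savez("w6.npz",**c);cv2.imwrite("pics/w6.png",w)
s=manip.read_state();print(s["tcp_pos"],s["force"],s["opening"],-c["R"].T@c["t"])
hs=cv2.cvtColor(w,cv2.COLOR_BGR2HSV)
for r in range(0,384,24):print(r,[tuple(int(v)//8 for v in w[r,x]) for x in range(100,420,20)])
print(proj("wrist",(.502-.017,.40,.114),c),proj("wrist",(.502+.017,.40,.114),c),proj("wrist",(.502,.4196,.114),c))
E
```

```text
[0.50210037 0.38105008 0.10808311] [0.85460412 0.01425909 0.40336481] 0.07256173297963167 [0.50051934 0.44732584 0.29117044]
0 [(15, 15, 16), (15, 15, 15), (15, 14, 15), (15, 15, 15), (15, 14, 15), (13, 12, 13), (12, 11, 11), (12, 11, 12), (11, 11, 11), (11, 11, 11), (10, 10, 10), (12, 11, 11), (11, 11, 11), (11, 10, 11), (12, 11, 12), (12, 12, 12)]
24 [(15, 15, 15), (16, 15, 16), (16, 15, 15), (15, 15, 15), (15, 14, 15), (16, 15, 16), (11, 11, 11), (12, 12, 12), (12, 11, 12), (11, 11, 11), (11, 11, 11), (11, 10, 10), (12, 11, 11), (12, 12, 11), (11, 11, 11), (12, 11, 12)]
48 [(15, 15, 16), (15, 15, 15), (16, 15, 15), (15, 14, 14), (15, 15, 15), (16, 16, 16), (12, 11, 11), (12, 12, 12), (15, 15, 16), (12, 11, 12), (14, 14, 14), (14, 14, 15), (16, 15, 16), (16, 15, 16), (15, 14, 14), (16, 15, 16)]
72 [(16, 15, 16), (15, 14, 15), (15, 15, 15), (15, 15, 15), (16, 15, 15), (15, 15, 15), (15, 15, 15), (14, 14, 14), (15, 15, 15), (14, 14, 15), (15, 14, 14), (14, 14, 14), (15, 14, 15), (15, 15, 15), (15, 15, 15), (15, 15, 15)]
96 [(15, 15, 16), (15, 15, 15), (15, 15, 15), (15, 15, 16), (16,
[... 1885 characters left out ...]
, (6, 6, 6), (6, 6, 6)]
312 [(9, 9, 9), (10, 9, 9), (10, 10, 10), (9, 9, 9), (9, 9, 9), (10, 10, 9), (9, 10, 9), (10, 10, 10), (10, 10, 10), (10, 10, 10), (9, 9, 9), (10, 10, 10), (9, 9, 9), (10, 10, 9), (10, 9, 9), (9, 9, 9)]
336 [(1, 1, 2), (1, 2, 1), (12, 13, 15), (6, 9, 13), (15, 20, 24), (14, 19, 22), (15, 20, 23), (15, 21, 24), (15, 20, 23), (15, 20, 23), (12, 16, 18), (11, 15, 17), (15, 21, 24), (7, 11, 16), (7, 11, 17), (3, 3, 3)]
360 [(3, 2, 2), (6, 10, 15), (6, 9, 14), (6, 9, 13), (15, 20, 24), (14, 19, 22), (21, 22, 24), (21, 23, 24), (14, 19, 23), (15, 20, 23), (11, 15, 18), (10, 14, 17), (15, 21, 24), (6, 10, 15), (7, 11, 16), (4, 6, 9)]
[226.8 195.9] [290.4 197.8] [259.8 160.5]
```

The handle is centred: its hole is near (260,168) against a predicted (260,160). I lower and grip.

Call:
drive_tool --series "0 0 15 0; 0 0 15 0; 0 0 10 0; 0 0 5 0; 0 0 3 0; 0 0 0 0; 0 0 0 0; 0 0 0 0; 0 0 0 0; 0 0 0 0"

```text
time: 30.95
tcp_pos: [0.5018, 0.3809, 0.0594]
tool_rot: [180.0, -0.0, 91.8]
force: [0.1, -0.6, 0.1]
opening: 0.0723
grasp_force: 0.0
```

Call:
drive_tool --series "0 0 0 0; 0 0 0 0; 0 0 0 0; 0 0 0 0; 0 0 0 0; 0 0 0 0; 0 0 0 0; 0 0 0 0; 0 0 0 0; 0 0 0 0" --hand 0 --grip_force 50

```text
time: 31.95
tcp_pos: [0.5019, 0.3809, 0.0592]
tool_rot: [180.0, -0.0, 91.8]
force: [2.2, 1.1, -1.6]
opening: 0.033
grasp_force: 50.0
```

```bash
python3 - <<'E'
from h import *
S=manip.snapshot("scene");cv2.imwrite("pics/scene_15.png",S)
s=manip.read_state();print(s["tcp_pos"],s["force"],s["wrist_torque"])
X=(.52,.381,.06)
for z in(.114,.098,.09,.08):print(z,proj("scene",(.528,.381,z)))
for r in range(168,205,2):print(r,S[r,355:385].astype(int).sum(1)//30)
E
```

```text
[0.50184609 0.38090222 0.05917736] [ 2.08281298  0.94230716 -0.80336804] [ 0.05116385 -0.26824569  0.26050063]
0.114 [363.8 175.3]
0.098 [363. 179.]
0.09 [362.6 180.8]
0.08 [362.2 183.1]
168 [10  5  2  3  3  4  6  8  6  4  3  2  3  3  3  3  3  3  3  3  3  3  3  3
  3  4  4  4  6 11]
170 [13 11 11 11 12 13 14 10  4  2  2  3  3  4  4  3  3  3  3  3  3  3  3  3
  3  4  5  4  8 14]
172 [18 18 18 18 18 18 15 10  4  3  3  3  3  4  4  4  4  4  5  5  6  6  6  7
  8  8  9 10 12 15]
174 [17 17 16 16 16 16 12  6  3  3  3  3  5 10 12 13 14 15 16 16 15 15 15 15
 15 16 16 16 16 16]
176 [14 13 13 12 12 11  7  3  3  3  3  3  7 11 13 14 15 15 16 16 16 16 16 16
 16 16 16 16 16 16]
178 [12 12 13 13 12  9  6  3  3  3  4  6 12 15 15 16 16 16 16 16 16 16 16 16
 16 16 16 16 16 16]
180 [15 15 15 15 16 15 13 11 11 12 14 15 16 16 16 16 16 16 16 16 16 16 16 16
 16 16 16 16 16 16]
182 [14 14 14 14 14 14 15 15 15 16 16 16 16 16 16 16 16 16 16 16 16 16 16 16
 16 16 16 16 16 16]
184 [13 13 13 13 13 13 13 14 14 15 16 16 16 16 16 16 16 16 16 16 16 16 16 16
 16 16 16 16 16 16]
186 [11 12 12 12 12 12 13 13 14 15 16 16
[... 229 characters left out ...]
2
 12 11 11 11 11 11]
192 [18 21 22 22 21 20 17 15 14 14 15 15 15 16 16 16 16 16 16 16 16 16 15 15
 13 13 13 13 13 12]
194 [23 23 23 23 23 23 23 19 15 14 14 15 15 15 16 16 16 16 16 16 16 16 16 16
 15 15 15 15 15 15]
196 [23 23 23 23 23 23 23 20 16 15 15 15 15 15 16 15 15 15 15 15 15 15 15 15
 15 15 13 11 11 11]
198 [23 23 23 22 22 21 21 20 17 16 16 16 16 16 16 15 15 15 15 15 15 15 15 15
 15 15 15 14 13 13]
200 [19 20 21 21 21 21 22 21 18 16 16 16 16 16 15 15 15 15 15 15 15 15 15 15
 15 15 15 15 15 15]
202 [20 20 21 21 21 22 22 20 17 15 16 16 16 16 16 16 16 16 16 15 15 15 15 15
 15 15 15 15 15 15]
204 [20 20 20 20 20 20 19 16 13 12 14 15 16 16 16 16 16 16 15 15 15 15 15 15
 15 15 15 15 15 15]
```

The grip covers the full neck, with the tips at about z 0.097. I slide out slowly, easing in the small alignment turn.

Call:
drive_tool --series "-3 0 0 0; -6 0.2 0 -0.003; -7 0.2 0 -0.003; -7 0.2 0 -0.003; -7 0.2 0 -0.003; -7 0.2 0 -0.003; -7 0.1 0 -0.003; -7 0.1 0 -0.003; -5 0 0 -0.003; -2 0 0 -0.003"

```text
time: 33.0
tcp_pos: [0.5047, 0.3233, 0.0593]
tool_rot: [-180.0, -0.1, 93.3]
force: [-0.5, 5.3, -0.4]
opening: 0.0338
grasp_force: 50.0
```

Call:
drive_tool --series "-5 0 0 -0.003; -7 0 0.2 0; -7 0 0.2 0; -7 0 0.2 0; -7 0 0.2 0; -7 0 0.2 0; -7 0 0 0; -7 0 0 0; -5 0 0 0; -2 0 0 0"

```text
time: 34.0
tcp_pos: [0.5094, 0.2645, 0.0591]
tool_rot: [179.9, -0.2, 93.6]
force: [-0.0, 9.2, 4.2]
opening: 0.0335
grasp_force: 50.0
```

```bash
cat > m.py <<'E'
from h import *
import sys
T=manip.snapshot("top");cv2.imwrite(f"pics/top_{sys.argv[1]}.png",T)
s=manip.read_state();print(s["time"],s["tcp_pos"],s["tool_rot"],s["force"],s["opening"])
B=T.astype(int).sum(2)
# dark line: per row in rows, col of min brightness within window
p=proj("top",(s["tcp_pos"][0]+.01,s["tcp_pos"][1]-.165,.114));print("pred line px",p)
for r in range(184,228,3):
    x0=int(p[0])-12;seg=B[r,x0:x0+25];print(r,x0+int(seg.argmin()),seg.min(),int(np.median(seg)), ray("top",(x0+int(seg.argmin()),r),.114)[:2])
E
python3 m.py a
```

```text
34.05 [0.50939963 0.26430466 0.05911736] [179.89654038  -0.21457827  93.5612716 ] [-0.07947782  7.1925884   3.94993084] 0.03362916012104048
pred line px [211.  200.9]
184 209 360 444 [0.5721 0.105 ]
187 209 382 490 [0.5627 0.1051]
190 210 378 493 [0.5532 0.1021]
193 210 385 502 [0.5439 0.1022]
196 210 378 496 [0.5345 0.1023]
199 210 384 488 [0.5252 0.1024]
202 211 358 487 [0.5159 0.0995]
205 211 301 414 [0.5066 0.0996]
208 211 293 400 [0.4974 0.0997]
211 211 298 390 [0.4882 0.0998]
214 212 283 373 [0.479  0.0969]
217 212 295 388 [0.4699 0.097 ]
220 221 234 253 [0.4599 0.0701]
223 200 226 230 [0.4528 0.133 ]
226 201 233 240 [0.4437 0.1301]
```

```bash
cat > e.py <<'E'
from h import *
import sys
T=cv2.imread(sys.argv[1]).astype(float);ci=manip.camera_info("top")
def fit(P):
    P=np.array(P);
    for _ in range(3):
        c=np.polyfit(P[:,0],P[:,1],1);e=abs(P[:,1]-np.polyval(c,P[:,0]));P=P[e<max(.0012,1.5*np.median(e))]
    return c,len(P),e.std()
def edge(img,z=.08):
    out=[]
    for r in list(range(148,182))+list(range(226,238)):
        x0=int(218+(r-146)*.083); s=img[r,x0-7:x0+8,2]-img[r,x0-7:x0+8,0]; # red-blue falls at riser edge
        g=-np.diff(s); g[g<0]=0
        if g.max()<8: continue
        k=g.argmax(); w=g[max(0,k-1):k+2]; c=(w*np.arange(max(0,k-1),max(0,k-1)+len(w))).sum()/w.sum()+.5
        X=ray("top",(x0-7+c,r),z,ci);out.append(X[:2])
    return fit(out)
def line(img,col):
    out=[]
    for r in range(187,218):
        x0=col-6; s=img[r,x0:x0+13].sum(1); d=np.median(s)-s; d[d<0]=0
        k=d.argmax()
        if k<2 or k>10: continue
        w=d[k-2:k+3]; c=(w*np.arange(k-2,k+3)).sum()/w.sum(); out.append(ray("top",(x0+c,r),.114,ci)[:2])
    return fit(out)
E_=edge(cv2.imread("pics/top0.png").astype(float));E2=edge(T);L=line(T,int(sys.argv[2]))
print("edge0",E_,"edge now",E2,"line",L)
x=.515
for n,q in(("edge0",E_),("edge",E2),("line",L)):print(n,np.polyval(q[0],[.46,x,.57]).round(4))
E
python3 e.py pics/top_a.png 211
```

```text
edge0 (array([0.07065503, 0.0322455 ]), 43, np.float64(0.0002841446828087437)) edge now (array([0.06929508, 0.03311657]), 44, np.float64(0.00026897551384122095)) line (array([0.06971845, 0.06481636]), 31, np.float64(0.00015999898192022827))
edge0 [0.0647 0.0686 0.0725]
edge [0.065  0.0688 0.0726]
line [0.0969 0.1007 0.1046]
```

The line is parallel to the edge (slopes 0.070 and 0.070), with 32 mm left to go.

Call:
drive_tool --series "-2 0 0 0; -4 0 0.2 0; -4 0 0.2 0; -4 0 0.2 0; -4 0 0.2 0; -4 0 0.2 0; -4 0 0 0; -3 0 0 0; -2 0 0 0; 0 0 0 0"

```text
time: 35.05
tcp_pos: [0.5119, 0.2362, 0.0591]
tool_rot: [179.8, -0.4, 93.7]
force: [-0.6, 11.6, 11.2]
opening: 0.0336
grasp_force: 50.0
```

```bash
python3 m.py b | head -2; python3 e.py pics/top_b.png 221
```

```text
35.1 [0.51195609 0.2362176  0.05907913] [179.77242812  -0.39715264  93.67082848] [ 0.51118208 11.11359394 11.28778453] 0.033427868284754116
pred line px [220.3 199.7]
edge0 (array([0.07065503, 0.0322455 ]), 43, np.float64(0.0002841446828087437)) edge now (array([0.06970603, 0.03294441]), 43, np.float64(0.0002576486782126728)) line (array([0.0711812 , 0.03540877]), 31, np.float64(0.00021300034047903692))
edge0 [0.0647 0.0686 0.0725]
edge [0.065  0.0688 0.0727]
line [0.0682 0.0721 0.076 ]
```

Call:
drive_tool --series "-1 0 0 0; -1 0 0 0; -1 0 0 0; -0.4 0 0 0; 0 0 0 0; 0 0 0 0; 0 0 0 0; 0 0 0 0; 0 0 0 0; 0 0 0 0"

```text
time: 36.1
tcp_pos: [0.5121, 0.2335, 0.0591]
tool_rot: [179.8, -0.4, 93.7]
force: [-1.2, 12.5, 12.1]
opening: 0.0334
grasp_force: 50.0
```

```bash
python3 m.py c | head -2; python3 e.py pics/top_c.png 222; python3 - <<'E'
from h import *
S=manip.snapshot("scene");cv2.imwrite("pics/scene_16.png",S)
m=((S[:,:,2].astype(int)-S[:,:,0])>10)&(S.min(2)>95)&(S[:,:,2]>130)
for r in range(160,190,3):
    x=np.where(m[r])[0]; x=x[(x>200)&(x<300)]; print(r,x.min() if len(x) else None,x.max() if len(x) else None,len(x))
for y in(-.131,-.003): print(proj("scene",(.522,y,.154)),proj("scene",(.522,y,.178)))
E
```

```text
36.15 [0.51205146 0.23354689 0.05906252] [179.77011481  -0.43704831  93.69781538] [-0.61686465 13.06054699 11.07105435] 0.03411106925183033
pred line px [221.2 199.7]
edge0 (array([0.07065503, 0.0322455 ]), 43, np.float64(0.0002841446828087437)) edge now (array([0.0699321 , 0.03278114]), 45, np.float64(0.0002776663292004457)) line (array([0.07082622, 0.03281716]), 31, np.float64(0.00016549788830641718))
edge0 [0.0647 0.0686 0.0725]
edge [0.0649 0.0688 0.0726]
line [0.0654 0.0693 0.0732]
160 None None 0
163 None None 0
166 None None 0
169 250 261 12
172 227 299 51
175 223 299 75
178 223 299 74
181 220 299 80
184 220 299 72
187 221 299 63
[223.1 177. ] [222.9 170.9]
[260.3 173.8] [260.4 167.9]
```

```bash
python3 - <<'E'
from h import *
for n in("top","scene"):
    c=manip.camera_info(n);print(n,-c["R"].T@c["t"])
ims=[("top",cv2.imread("pics/top_c.png").astype(float)),("scene",cv2.imread("pics/scene_16.png").astype(float))]
# mean profile along y offset from edge (riser frame), for x ranges not hidden
for n,I in ims:
  for xs in((.42,.445),(.60,.69)):
    for d in np.arange(-.012,.0121,.002):
        P=np.array([proj(n,(x,.0328+.07*x+d,.08)) for x in np.linspace(*xs,12)],np.float32)
        v=cv2.remap(I.astype(np.float32),P[:,:1],P[:,1:],cv2.INTER_LINEAR)[:,0]
        print(n,xs,round(d*1000),v.mean(0).round(),"px",P[0].round(0),P[-1].round(0))
E
```

```text
top [ 0.24828404 -0.0118241   1.4124668 ]
scene [ 1.6472738  -0.23988018  0.87248753]
top (0.42, 0.445) -12 [142. 143. 142.] px [228. 234.] [228. 226.]
top (0.42, 0.445) -10 [132. 132. 132.] px [228. 234.] [227. 226.]
top (0.42, 0.445) -8 [120. 120. 120.] px [227. 234.] [226. 226.]
top (0.42, 0.445) -6 [107. 106. 108.] px [226. 235.] [226. 226.]
top (0.42, 0.445) -4 [ 95.  96. 101.] px [226. 235.] [225. 226.]
top (0.42, 0.445) -2 [ 84.  88. 100.] px [225. 235.] [224. 226.]
top (0.42, 0.445) 0 [ 72.  84. 104.] px [224. 235.] [224. 226.]
top (0.42, 0.445) 2 [ 64.  82. 110.] px [224. 235.] [223. 226.]
top (0.42, 0.445) 4 [ 58.  82. 115.] px [223. 235.] [222. 227.]
top (0.42, 0.445) 6 [ 55.  82. 116.] px [223. 235.] [222. 227.]
top (0.42, 0.445) 8 [ 54.  80. 115.] px [222. 235.] [221. 227.]
top (0.42, 0.445) 10 [ 53.  79. 112.] px [221. 235.] [221. 227.]
top (0.42, 0.445) 12 [ 52.  77. 110.] px [221. 235.] [220. 227.]
top (0.6, 0.69) -12 [126. 123. 124.] px [223. 178.] [221. 150.]
top (0.6, 0.69) -10 [123. 120. 121.] px [223. 178.] [220. 150.]
top (0.6, 0.69) -8 [119. 116. 117.] px [222.
[... 1641 characters left out ...]
scene (0.6, 0.69) -8 [59. 69. 90.] px [284. 203.] [293. 219.]
scene (0.6, 0.69) -6 [47. 63. 90.] px [285. 202.] [294. 219.]
scene (0.6, 0.69) -4 [42. 64. 95.] px [285. 202.] [294. 218.]
scene (0.6, 0.69) -2 [ 44.  70. 106.] px [286. 202.] [295. 218.]
scene (0.6, 0.69) 0 [ 49.  78. 119.] px [286. 202.] [295. 218.]
scene (0.6, 0.69) 2 [ 53.  84. 128.] px [287. 202.] [296. 218.]
scene (0.6, 0.69) 4 [ 55.  87. 133.] px [288. 202.] [296. 218.]
scene (0.6, 0.69) 6 [ 56.  89. 135.] px [288. 202.] [297. 218.]
scene (0.6, 0.69) 8 [ 56.  89. 135.] px [289. 202.] [298. 218.]
scene (0.6, 0.69) 10 [ 57.  90. 136.] px [289. 202.] [298. 218.]
scene (0.6, 0.69) 12 [ 57.  90. 136.] px [290. 202.] [299. 218.]
```

```bash
python3 - <<'E'
from h import *
from scipy.optimize import least_squares
from scipy.special import erf
def prof(n,I,xs,z,ds):
    out=[]
    for d in ds:
        P=np.array([proj(n,(x,.0328+.07*x+d,z)) for x in np.linspace(*xs,15)],np.float32)
        out.append(cv2.remap(I.astype(np.float32),P[:,:1],P[:,1:],cv2.INTER_LINEAR)[:,0].mean(0))
    return np.array(out)
ds=np.arange(-.014,.0141,.001)
T=cv2.imread("pics/top_c.png");S=cv2.imread("pics/scene_16.png")
for n,I,xs in(("top",T,(.48,.565)),("scene",S,(.53,.565)),("scene",S,(.48,.53))):
    v=prof(n,I,xs,.114,ds).sum(1);w=np.clip(np.median(v)-v,0,None);w[abs(ds-ds[v.argmin()])>.006]=0
    print(n,xs,"line d mm",(w*ds).sum()/w.sum()*1000, v.round().astype(int)[::2])
# edge: three-level blurred step model floor|face|top with common positions in 3 channels
st=lambda d,p,s:.5*(1+erf((d-p)/(s*1.414)))
for n,I,xs,face in(("top",T,(.60,.69),.0049),("scene",S,(.60,.69),None)):
    v=prof(n,I,xs,.08,ds)
    def f(q):
        p,s,w=q[:3];w=face or w
        A=q[3:12].reshape(3,3)
        return (A[0]+np.outer(st(ds,p-w,s),A[1]-A[0])+np.outer(st(ds,p,s),A[2]-A[1])-v).ravel()
    q0=np.r_[0,.003,.006,v[0],40,55,80,v[-1]]
    r=least_squares(f,q0,x_scale=np.r_[.002,.001,.003,[30]*9]);print(n,"edge d mm",r.x[:3]*1000,r.x[3:].round(),r.cost)
E
```

```text
top (0.48, 0.565) line d mm 0.377797846874684 [454 453 451 445 432 405 372 348 359 390 422 440 447 450 450]
scene (0.53, 0.565) line d mm 0.5356393028936807 [601 601 600 593 571 527 470 435 452 501 552 584 598 602 602]
scene (0.48, 0.53) line d mm 0.654303842366903 [488 487 485 478 457 422 376 352 362 395 436 460 472 477 477]
top edge d mm [-8.32043149e-01  3.56251800e+00 -4.85094859e+03] [126. 124. 125. 105.  95.  96.  54.  80. 115.] 26.190581148344886
scene edge d mm [-1.99634944  3.68952067  7.27143106] [109. 103. 107.  28.  47.  75.  56.  89. 136.] 2.8807263270688805
```

```bash
python3 - <<'E'
from h import *
from scipy.optimize import curve_fit
from scipy.special import erf
T=cv2.imread("pics/top0.png").astype(np.float32)
ds=np.arange(-.014,.0141,.001)
u=np.array([-.0698,.9976])
for xs in((.62,.66),(.675,.685),(.415,.44)):
    v=[]
    for d in ds:
        P=np.array([proj("top",(x+u[0]*(.26+d),.0328+.07*x+u[1]*(.26+d),.08)) for x in np.linspace(*xs,15)],np.float32)
        v.append(cv2.remap(T,P[:,:1],P[:,1:],cv2.INTER_LINEAR)[:,0].mean(0))
    v=np.array(v)
    for ch,y in(("B",v[:,0]),("R-B",v[:,2]-v[:,0])):
        try:p,_=curve_fit(lambda d,a,b,m,s:a+b*erf((d-m)/s),ds,y,[y.mean(),(y[-1]-y[0])/2,0,.004]);print(xs,ch,"implied front d mm",p[2]*1000,p.round(3)[[0,1,3]])
        except Exception as e:print(e)
    print(P[0],P[-1])
E
```

```text
Traceback (most recent call last):
  File "h.py", line 9, in proj
    c=ci or manip.camera_info(n)
            ~~~~~~~~~~~~~~~~~^^^
ValueError: time passes only in moves, steps and waits
```

```bash
python3 - <<'E'
from h import *
from scipy.optimize import curve_fit
from scipy.special import erf
ci=manip.camera_info("top")
T=cv2.imread("pics/top0.png").astype(np.float32)
ds=np.arange(-.014,.0141,.001)
u=np.array([-.0698,.9976])
for xs in((.62,.66),(.675,.685),(.415,.44)):
    v=[]
    for d in ds:
        P=np.array([proj("top",(x+u[0]*(.26+d),.0328+.07*x+u[1]*(.26+d),.08),ci) for x in np.linspace(*xs,15)],np.float32)
        v.append(cv2.remap(T,P[:,:1],P[:,1:],cv2.INTER_LINEAR)[:,0].mean(0))
    v=np.array(v)
    for ch,y in(("B",v[:,0]),("R-B",v[:,2]-v[:,0])):
        try:p,_=curve_fit(lambda d,a,b,m,s:a+b*erf((d-m)/s),ds,y,[y.mean(),(y[-1]-y[0])/2,0,.004]);print(xs,ch,"implied front d mm",p[2]*1000,p.round(3)[[0,1,3]])
        except Exception as e:print(e)
    print(P[0],P[-1])
E
```

```text
(0.62, 0.66) B implied front d mm -1.6078481899878254 [9.1353e+01 3.1482e+01 5.0000e-03]
(0.62, 0.66) R-B implied front d mm -1.8886062187013453 [ 3.2186e+01 -3.4443e+01  5.0000e-03]
[131.7 180. ] [131.2 167.7]
(0.675, 0.685) B implied front d mm 3.237711967282716 [109.367  13.776   0.   ]
(0.675, 0.685) R-B implied front d mm -0.35769370142540474 [ 2.1721e+01 -2.3363e+01  3.0000e-03]
[131.  163.2] [130.8 160.1]
(0.415, 0.44) B implied front d mm -0.6044207972663793 [9.9656e+01 4.1878e+01 6.0000e-03]
(0.415, 0.44) R-B implied front d mm -1.1278776590324997 [ 3.1320e+01 -3.4338e+01  5.0000e-03]
[134.4 245.4] [134.1 237.2]<stdin>:15: OptimizeWarning: Covariance of the parameters could not be estimated
```

Three estimates agree that the edge is about 1.8 mm further out than the line, so I make a small final push.

Call:
drive_tool --series "-1 0 0 0; -1 0 0 0; 0 0 0 0; 0 0 0 0; 0 0 0 0; 0 0 0 0; 0 0 0 0; 0 0 0 0; 0 0 0 0; 0 0 0 0"

```text
time: 37.2
tcp_pos: [0.5122, 0.2315, 0.0591]
tool_rot: [179.8, -0.4, 93.7]
force: [-0.7, 13.7, 11.1]
opening: 0.0335
grasp_force: 50.0
```

```bash
python3 m.py d | head -2; python3 e.py pics/top_d.png 222 | tail -2
```

```text
37.25 [0.51220687 0.23146222 0.05906836] [179.76941201  -0.43230489  93.69578625] [-0.01954481 12.33773194 10.86806701] 0.03315529938714947
pred line px [221.9 199.6]
edge [0.0651 0.0689 0.0728]
line [0.0632 0.0671 0.0711]
```

```bash
python3 -c "
from plant import manip
print(manip.sign_off())"
```

```text
the job is handed in; nothing more can be done
None
```

The job is handed in: the vase lies in the two rests and is released, and the board is held level at the riser edge. By my camera estimate its line is within about 1 mm of the edge. It finished at about 37 s of the 72 s allowed. I did not look at the other pots, brushes and bottles again at the end.

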